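Put a rinsed sample cylinder upside down on its drying peg

TASK

The white sample cylinder lies on its side in the cradle. Pick it up, turn it mouth down and lower it gently over the tall slim peg (not the short thick one) until its rim rests flat on the round foot of that stand, then let go; do not drop it. Leave the bottle, jar, dish and screwdriver where they are.

Things in the scene. Friction and masses are not known exactly. Their poses are not given: they have to be found in the camera images.
- cylinder_center (a point): Centre, half-way along the axis, of the loose white plastic cylinder: tube 110 mm long, 44 mm outer, 38 mm inner diameter, one end closed (floor 4 mm), the other open with a bead of 49 mm diameter over its last 10 mm; 60 to 130 g. Its own +x runs from closed end to mouth. It starts level in the cradle, axis 50 mm above the bench, mouth away from the robot (within 0.3 rad of world +x)
- cylinder_mouth (a point): Centre of the mouth's rim plane, 55 mm from the cylinder's centre along its +x axis
- cylinder_base (a point): Centre of the outside of the closed end, 55 mm from the centre along -x
- cradle: Grey fixed cradle: base plate 110 x 80 mm, 6 mm thick, with two black rubber V rests 64 mm wide, up to 45 mm high, 12 mm thick, 40 mm either side of the middle, so the middle 68 mm of the cylinder is free for fingers down to 6 mm above the bench. Origin under its centre, x along the cylinder
- tall_peg: The goal stand, fixed to the bench: round steel foot 110 mm in diameter and 12 mm thick, with an upright grey peg 14 mm in diameter that rises 80 mm above the foot (top 92 mm above the bench). Origin under the centre of the foot, on the peg's axis
- tall_peg_foot (a point): Point on the tall peg's axis at the level of the foot's top face, 12 mm above the bench, where the cylinder's rim comes to rest
- tall_peg_tip (a point): Centre of the tall peg's top, 92 mm above the bench
- short_peg: The other stand, not to be used: the same foot, but a peg 28 mm in diameter and only 35 mm high. Origin under the centre of the foot
- amber_bottle: Bystander: capped amber bottle, 60 mm in diameter, 140 mm tall, origin at the centre of its underside
- sample_jar: Bystander: closed white jar with a grey cap, 56 mm in diameter, 60 mm tall, origin at the centre of its underside
- dish: Bystander: small white ceramic bowl, 90 mm in diameter, 30 mm high, origin at the centre of its underside
- screwdriver: Bystander: screwdriver with a black handle, lying on the bench

How it is judged:
At the end, for the whole second after the job is handed in: The cylinder stands still, mouth down and upright over the tall peg: rim within 5 mm of the foot's top face, closed end on top at least 117 mm above the bench, mouth centre within 16 mm and closed end within 20 mm of the peg's axis (what the peg's play allows) (horizontal distance between cylinder_mouth and tall_peg_foot below 0.016 m and horizontal distance between cylinder_base and tall_peg_foot below 0.02 m and height (world z) of cylinder_mouth below 0.017 m and height (world z) of cylinder_base above 0.117 m and linear speed of cylinder below 0.02 m/s); the robot touches nothing.
It fails at once if the cylinder is dropped: it falls free of the fingers faster than 0.7 m/s (a fall of about 25 mm) (linear speed of cylinder above 0.7 m/s and contact force between the fingers and cylinder below 0.05 N).
It fails at once if the cylinder is pressed hard onto the tall peg's stand (over 40 N) (contact force between cylinder and tall_peg above 40 N).
It fails at once if a bystander (bottle, jar, dish or screwdriver) is shifted by more than 30 mm (distance of any of amber_bottle, sample_jar, dish, screwdriver from where it was at the start of the episode above 0.03 m).
It also fails if it takes over 43 s, if anything falls off the work surface, if the arm or the gripper's body presses on something with over 40 N, if the wrist force passes 120 N, or if a joint passes its speed limit or range.

ROBOT

A 6-joint arm with a two-finger parallel gripper is mounted at the origin on the work surface. World frame = base frame: x ahead of the robot, y to its left, z up, the work surface at z = 0. Lengths are in m, angles in rad, forces in N, time in s.
With the tool pointing down it reaches from about 0.35 to 0.85 m from the base axis. Payload 8.1 kg.
Tool frame: the origin (TCP) lies at the very end of the fingers, on their centre line; the grasp point (between the pads) lies robot.grip_point_offset behind it (robot.grip_point_offset is the distance from the TCP to the grasp point, in m); z points along the fingers, y is the line along which they close (so a half turn about z gives the same grasp; the last joint's range is limited). The gripper opens to 93 mm and grips with 3 to 60 N. Pads are 15 mm wide; open, the fingers measure 128 mm over their backs; the gripper's body (75 mm by 188 mm) begins 65 mm behind the grasp point.
Start: joints at [1.259, 0.13, 1.488, -0, 1.523, -0.085], TCP at [0.135, 0.585, 0.219] pointing down, gripper open.
Joint ranges: [-2.96, 2.96], [-0.89, 2.26], [0.02, 2.5], [-1.34, 4.48], [0, 2.73], [-2.66, 2.66]. Speed limits (rad/s): [2.39, 2.39, 2.79, 3.14, 3.14, 3.14].

INTERFACE

Orientations are given as a rotation vector (axis times angle).
In Python, from plant import robot, eyes gives the robot as it stands. The module is installed in compiled form; this text tells all that it offers.
- The arm moves only by the tool apply_moves, never from a script. Its argument "steps" is one flat list of numbers, 7 for each row, row after row: the shift along the tool's x, y, z in units of 30 mm (1.0 is 30 mm), then the turn, a rotation vector about the tool's x, y, z in units of 6 degrees (1.0 is 6 degrees), then the opening in per cent of the stroke, from 0 (shut) to 100 (fully open). In form: [dx, dy, dz, ax, ay, az, fingers, dx, dy, dz, ax, ay, az, fingers, ...]. A call has 1 to 12 rows; each row shifts and turns the commanded pose from where the row before left it, along the tool's axes as they then stand; what a row does not reach is not made up. A row lasts 1/12 s, in which the tool goes at most 41.7 mm and 7.16 degrees, less where a joint would pass 70% of its speed; a pose out of reach is approached as far as the arm can. A call is refused whole if a number of a shift passes 1 or a number of a turn 1, either way. A call with a gripper value outside its range is refused whole. The fingers move at their own pace and stop on an object; "grip_force" is the grip in N (left out, the last holds). Time passes only in rows, so rows that do not move let the fingers close. It gives the time, the measured TCP pose, the force, the opening and the grip force at its end, in the units of the state.
- robot.read_state(): the state, without advancing time (a new reading comes with each control period).
- eyes.read_camera(name): name is "scene" or "top"; returns the picture (420x560x3 uint8, red, green, blue); there is no depth.
- eyes.calibration(name): a dict with "K" (3x3 intrinsics, pixels), "R" (3x3) and "t" (3): a world point X has camera coordinates R X + t. Camera axes: x right, y down, z forward; pixel columns grow to the right and rows downward; lengths in m; the calibration is good to about 2 mm. A picture is of the moment at which its call begins. calibration takes no time and is no camera call.
- robot.close_job(): hands the job in; it is judged then, once.
Trained networks look in the newest picture that a camera, given by its name, has taken for a name from the list of things; names that differ only in an ending like _2 or _b are one class to them, and where a whole thing is asked for, a point or a joint stands for the part that bears it (a point fixed in the world has none). Each returns a list of dicts, best first, with "conf" (0 to 1); they miss things now and then, are a little off and sometimes report something else, mostly with a low value. They report only what shows in the picture. A call takes as long as a camera call.
- eyes.search_frame(camera, thing): "rect" ([left, top, width, height] in pixels, round what is visible of it).
- eyes.place_of(camera, thing): "xy" ([column, row] in pixels: a listed point, or the origin of a listed thing).
The state is a dict: "t": time; "q": joint angles; "dq": joint speeds; "joint_torque": joint torques, N m; "tool_pos": TCP position; "orientation": TCP orientation; "force": force on the tool from outside, world axes, zero at the start; "wrist_torque": the same for the moment, N m; "opening": finger opening in m; "gripper_force": force on a finger pad.
Only numpy, scipy, OpenCV 4.12 (cv2) and the standard library are available. Lean on these libraries where they do the work, as an engineer would, in place of code of your own. Each camera call takes 0.05 s, during which the arm holds its last target. There are 200 camera calls.

## Working session

There is one attempt and no reset: what is moved stays moved. The work goes in short steps, Python scripts to look and compute and a tool call to move; the robot and the scene stay as the last step left them, time stands still between calls to the robot, and variables do not carry over. Pictures are saved under pics/ and viewed, at most 10 in all, crops included, and the job is handed in when it is done.

Besides the shell and the picture viewer there is one more tool, called after ">>>" by a JSON object that holds its "op" and its "data". apply_moves: Moves the arm, as the interface text tells. Its arguments: {"type":"object","properties":{"steps":{"type":"array"},"grip_force":{"type":"number"}},"required":["steps"]}

```bash
mkdir -p pics; cat > h.py <<'E'
import numpy as np, cv2
from plant import robot, eyes
def ray(cam,uv):
    c=eyes.calibration(cam);K,R,t=[np.array(c[k]) for k in("K","R","t")]
    d=R.T@np.linalg.solve(K,[uv[0],uv[1],1.]);return -R.T@t,d
def onz(cam,uv,z):
    o,d=ray(cam,uv);return o+d*(z-o[2])/d[2]
def proj(cam,X):
    c=eyes.calibration(cam);p=np.array(c["K"])@(np.array(c["R"])@np.array(X)+np.array(c["t"]));return p[:2]/p[2]
def tri(a,ua,b,ub):
    o1,d1=ray(a,ua);o2,d2=ray(b,ub);s=np.linalg.lstsq(np.c_[d1,-d2],o2-o1,rcond=None)[0]
    p,q=o1+d1*s[0],o2+d2*s[1];return (p+q)/2,np.linalg.norm(p-q)
E
python3 - <<'E'
from h import *
np.set_printoptions(precision=4,suppress=True)
s=robot.read_state();print(s['t'],s['tool_pos'],s['orientation'],s['opening'],robot.grip_point_offset)
im=[eyes.read_camera(n)[:,:,::-1] for n in("scene","top")]
for n,i in zip(("scene","top"),im):cv2.imwrite(f"pics/{n}0.png",i)
Z=dict(cylinder_center=.05,cylinder_mouth=.05,cylinder_base=.05,cradle=0,tall_peg=0,tall_peg_foot=.012,tall_peg_tip=.092,short_peg=0,amber_bottle=0,sample_jar=0,dish=0,screwdriver=.01)
for th,z in Z.items():
    u={}
    for n in("scene","top"):
        for r in eyes.place_of(n,th)[:2]:
            u.setdefault(n,r["xy"]);print(th,n,round(r["conf"],2),np.array(r["xy"]),onz(n,r["xy"],z))
    if len(u)==2: print("   tri",*tri("scene",u["scene"],"top",u["top"]))
E
```

```text
0.0 [0.1347 0.5841 0.2176] [-0.3554 -3.1211  0.0028] 0.09323779066323358 0.0188
cylinder_center scene 0.93 [222.7 269.2] [ 0.5912 -0.2439  0.05  ]
cylinder_center scene 0.55 [241.  280.5] [ 0.6503 -0.2582  0.05  ]
cylinder_center top 0.9 [361.  208.4] [ 0.5994 -0.245   0.05  ]
   tri [ 0.5965 -0.246   0.0544] 0.005804430092749229
cylinder_mouth scene 0.91 [240.4 280.9] [ 0.6497 -0.26    0.05  ]
cylinder_mouth top 0.6 [362.6 207.4] [ 0.6023 -0.2498  0.05  ]
cylinder_mouth top 0.58 [366.2 192.6] [ 0.6464 -0.2617  0.05  ]
   tri [ 0.6198 -0.2452  0.0216] 0.03293870847024792
cylinder_base scene 0.76 [200.2 263.5] [ 0.5304 -0.2501  0.05  ]
cylinder_base top 0.63 [363.7 230.3] [ 0.5347 -0.251   0.05  ]
cylinder_base top 0.56 [232.8 165.9] [0.729  0.1323 0.05  ]
   tri [ 0.5334 -0.2515  0.0526] 0.0027301585840553535
cradle scene 0.67 [224.1 290.6] [ 0.6015 -0.2623 -0.    ]
cradle top 0.65 [363.9 211.2] [ 0.5976 -0.2619  0.    ]
cradle top 0.42 [279.2 207.7] [ 0.6098 -0.0051  0.    ]
   tri [ 0.599  -0.2614 -0.0022] 0.0029071569947004576
tall_peg scene 0.57 [274.2 233. ] [ 0.6096 -0.0076  0.
[... 751 characters left out ...]
 0.2751 0.    ]
   tri [0.6363 0.2746 0.0106] 0.005065941020971895
amber_bottle scene 0.72 [332.4 219.3] [0.7378 0.1258 0.    ]
amber_bottle scene 0.56 [299.2 154.6] [0.4752 0.4788 0.    ]
amber_bottle top 0.62 [114.  248.8] [0.4887 0.4901 0.    ]
   tri [ 0.5452  0.6222 -0.3876] 0.07155206277465616
sample_jar scene 0.94 [331.4 218.1] [0.733  0.1304 0.    ]
dish scene 0.92 [307.1 277. ] [ 0.7645 -0.1339  0.    ]
dish top 0.66 [313.8 154.2] [ 0.7754 -0.1128  0.    ]
   tri [ 0.7688 -0.1183 -0.0092] 0.01982603038348504
screwdriver scene 0.77 [167.5 359.8] [ 0.6074 -0.4803  0.01  ]
screwdriver top 0.62 [435.8 206.7] [ 0.6086 -0.4781  0.01  ]
   tri [ 0.6079 -0.4792  0.0093] 0.002395373597290706
```

View pics/scene0.png

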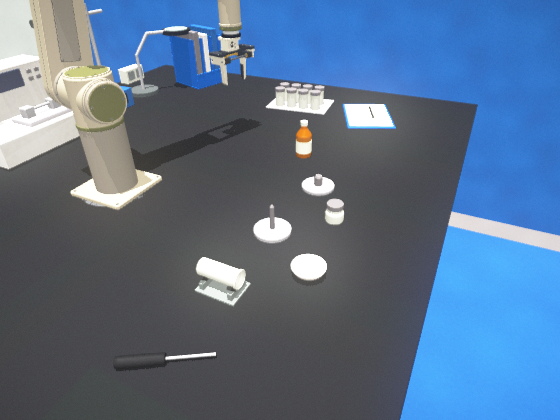

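View pics/top0.png

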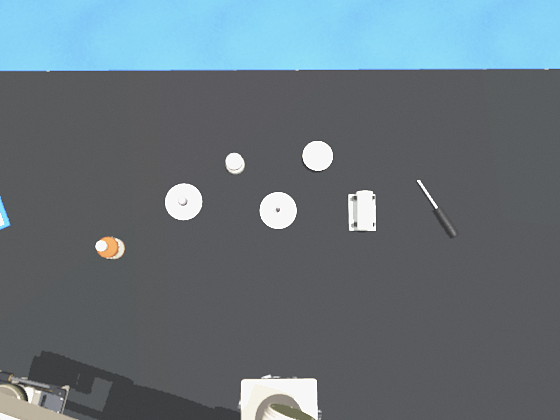

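The scene picture shows the cylinder at about (221,273) in its cradle, mouth away from the robot. The tall peg is at (272,205–230), the short peg at (318,185), the jar at (334,212), the dish at (308,267) and the screwdriver at (165,360). The top view agrees: cylinder (366,210), tall peg (278,210). Next I'll refine the cylinder axis and foot centre from outlines.

```bash
cat > fit.py <<'E'
from h import *
np.set_printoptions(precision=4,suppress=True)
im=cv2.imread("pics/top0.png");g=im.min(2)
for name,(x0,y0,x1,y1) in dict(foot=(255,188,302,234),cyl=(345,186,380,236)).items():
    for th in (120,160,200,225):
        m=(g[y0:y1,x0:x1]>th).astype(np.uint8)
        n,l,st,c=cv2.connectedComponentsWithStats(m);k=1+st[1:,4].argmax()
        pts=cv2.findContours((l==k).astype(np.uint8),0,1)[0][0].reshape(-1,2)+[x0,y0]
        r=cv2.minAreaRect(pts.astype(np.float32));print(name,th,st[k],"rect",r[0],r[1],r[2], onz("top",r[0],.012 if name=="foot" else .06))
sc=4;cv2.imwrite("pics/c.png",np.hstack([cv2.resize(im[180:240,340:385],None,fx=8,fy=8,interpolation=2),cv2.resize(cv2.imread("pics/scene0.png")[250:305,188:253],None,fx=6,fy=480/55,interpolation=2)]))
for n,X in dict(base=(.54,-.25,.072),mouth=(.65,-.26,.072)).items(): print(n,proj("top",X),proj("scene",X))
E
python3 fit.py
```

```text
foot 120 [   4    4   38   37 1106] rect (277.5, 210.0) (36.0, 37.0) 90.0 [0.6012 0.0002 0.012 ]
foot 160 [   4    4   38   37 1079] rect (277.75, 210.25001525878906) (36.769554138183594, 36.06245040893555) 45.0 [ 0.6004 -0.0005  0.012 ]
foot 200 [   5    4   37   37 1063] rect (278.0, 210.0) (36.0, 36.0) 90.0 [ 0.6012 -0.0013  0.012 ]
foot 225 [   5    4   37   37 1055] rect (278.0, 210.0) (36.0, 36.0) 90.0 [ 0.6012 -0.0013  0.012 ]
cyl 120 [   3    4   28   41 1059] rect (361.5, 210.0) (40.0, 27.0) 90.0 [ 0.5933 -0.2447  0.06  ]
cyl 160 [   3    4   28   41 1011] rect (361.5, 210.0) (40.0, 27.0) 90.0 [ 0.5933 -0.2447  0.06  ]
cyl 200 [  3   4  28  41 914] rect (361.5, 210.0) (40.0, 27.0) 90.0 [ 0.5933 -0.2447  0.06  ]
cyl 225 [ 11   4  20  41 676] rect (365.8914489746094, 210.17727661132812) (40.31634521484375, 18.52476692199707) 87.79740142822266 [ 0.5927 -0.2575  0.06  ]
base [364.5638 227.7561] [202.4008 257.7193]
mouth [366.8635 190.1311] [239.85   273.8975]
```

View pics/c.png

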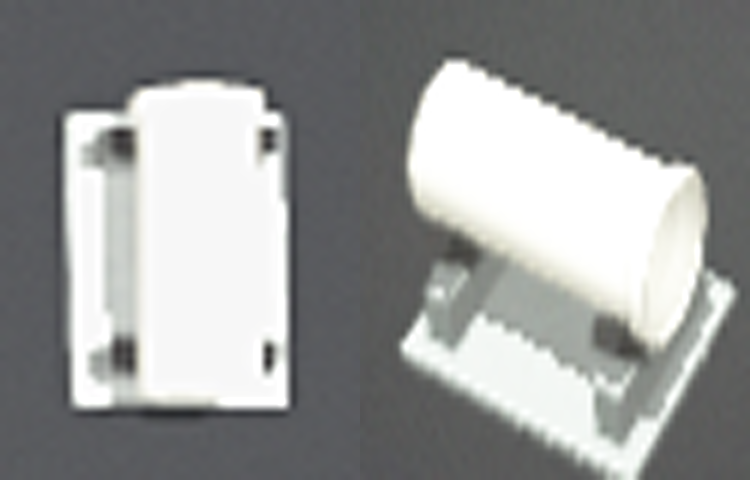

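```bash
cat > f2.py <<'E'
from h import *
np.set_printoptions(precision=4,suppress=True)
f=lambda x,y:(x/8+340-.5,y/8+180-.5)
print("cam",ray("top",(0,0))[0])
P=[onz("top",f(*c),.006)[:2] for c in((65,110),(72,408),(284,112),(290,408))]
print("plate",*P,"mean",np.mean(P,0))
for a,b in((0,1),(2,3)):
    d=P[a]-P[b];print("yaw",np.arctan2(d[1],d[0]))
for z in(.05,.06):
    print(z,"tube left edge",onz("top",f(137,130),z),onz("top",f(142,395),z),"bead",onz("top",f(128,105),z),onz("top",f(268,105),z))
print("mouth top z.072",onz("top",f(200,80),.0745),"base",onz("top",f(200,405),.072),onz("top",f(200,405),.05))
E
python3 f2.py
```

```text
cam [0.3886 0.0133 1.6008]
plate [ 0.652 -0.213] [ 0.5386 -0.2128] [ 0.6508 -0.2962] [ 0.538  -0.2948] mean [ 0.5948 -0.2542]
yaw -0.002241976937208013
yaw -0.012621361790500066
0.05 tube left edge [ 0.6371 -0.2332  0.05  ] [ 0.539  -0.2323  0.05  ] bead [ 0.6465 -0.2301  0.05  ] [ 0.6462 -0.2819  0.05  ]
0.06 tube left edge [ 0.6355 -0.2316  0.06  ] [ 0.5381 -0.2307  0.06  ] bead [ 0.6448 -0.2285  0.06  ] [ 0.6445 -0.28    0.06  ]
mouth top z.072 [ 0.6515 -0.2527  0.0745] base [ 0.5331 -0.2496  0.072 ] [ 0.5352 -0.2534  0.05  ]
```

The crop shows the tube's edges and the bead end at the top. The cylinder is centred at about (0.5945,-0.2545) with yaw ≈ -0.01, consistent with the plate centre. With the tool tilted 45° forward, a 180° roll about tool z turns the cylinder exactly mouth down.

```bash
cat > go.py <<'E'
import sys
from h import *
from scipy.spatial.transform import Rotation as Ro
np.set_printoptions(precision=3,suppress=True)
c=.5**.5
TILT=np.array([[-c,0,-c],[0,1,0],[c,0,-c]]).T   # columns x,y,z given as rows
FLIP=TILT@np.diag([-1,-1,1])
def go(p=None,R=None):
    s=robot.read_state();T=np.array(s["tool_pos"]);O=Ro.from_rotvec(s["orientation"]).as_matrix()
    print("t",s["t"],"tcp",T,"z",O[:,2],"y",O[:,1],"q",np.array(s["q"]),"F",np.array(s["force"]),"open",s["opening"],s["gripper_force"])
    if p is not None: print("  shift units",O.T@(np.array(p)-T)/.03)
    if R is not None: print("  turn units",Ro.from_matrix(O.T@R).as_rotvec(degrees=True)/6, "then shift",R.T@(np.array(p)-T)/.03 if p is not None else "")
E
sed -i 's/TILT=np.array(\(.*\)).T .*/TILT=np.array([[-c,0,c],[0,1,0],[-c,0,-c]])/' go.py
python3 -c "
from go import *
go((.43,.2,.22)); go((.44,-.2545,.22),TILT)"
```

```text
t 1.3 tcp [0.135 0.585 0.219] z [ 0. -0. -1.] y [ 0.225  0.974 -0.   ] q [ 1.259  0.13   1.488 -0.     1.523 -0.085] F [ 0.176 -0.146  0.199] open 0.0930480736163842 0.0
  shift units [-12.468 -10.281  -0.045]
t 1.3 tcp [0.135 0.585 0.219] z [ 0. -0. -1.] y [ 0.225  0.974 -0.   ] q [ 1.259  0.13   1.488 -0.     1.523 -0.085] F [ 0.176 -0.146  0.199] open 0.0930480736163842 0.0
  shift units [-16.199 -24.968  -0.045]
  turn units [-0.85  -7.467 -2.053] then shift [ -7.223 -27.971   7.16 ]
```

>>> {"op": "apply_moves", "data": {"steps": [-0.95,-0.75,0,0,0,0,100,-0.95,-0.75,0,0,0,0,100,-0.95,-0.75,0,0,0,0,100,-0.95,-0.75,0,0,0,0,100,-0.95,-0.75,0,0,0,0,100,-0.95,-0.75,0,0,0,0,100,-0.95,-0.75,0,0,0,0,100,-0.95,-0.75,0,0,0,0,100,-0.95,-0.75,0,0,0,0,100,-0.95,-0.75,0,0,0,0,100,-0.95,-0.75,0,0,0,0,100,-0.95,-0.75,0,0,0,0,100], "grip_force": 25}}

```text
t: 2.3
tool_pos: [0.4083, 0.2431, 0.219]
orientation: [0.355, 3.121, 0.001]
force: [0.2, 0.5, 0.7]
opening: 0.093
gripper_force: 0.0
```

>>> {"op": "apply_moves", "data": {"steps": [-0.3,-0.95,0,0,0,0,100,-0.3,-0.95,0,0,0,0,100,-0.3,-0.95,0,0,0,0,100,-0.3,-0.95,0,0,0,0,100,-0.3,-0.95,0,0,0,0,100,-0.3,-0.95,0,0,0,0,100,-0.3,-0.95,0,0,0,0,100,-0.3,-0.95,0,0,0,0,100,-0.3,-0.95,0,0,0,0,100,-0.3,-0.95,0,0,0,0,100,-0.3,-0.95,0,0,0,0,100,-0.3,-0.95,0,0,0,0,100]}}

```text
t: 3.3
tool_pos: [0.4357, -0.1144, 0.2189]
orientation: [0.356, 3.121, -0.0]
force: [0.7, 0.7, 0.6]
opening: 0.0931
gripper_force: 0.0
```

```bash
python3 -c "
from go import *
go((.47,-.2545,.175),TILT)"
```

```text
t 3.3 tcp [ 0.436 -0.114  0.219] z [ 0.001 -0.    -1.   ] y [ 0.225  0.974 -0.   ] q [-0.371 -0.287  1.883  0.     1.544 -1.715] F [0.723 0.674 0.597] open 0.09310141422505536 0.0
  shift units [-2.164 -4.292  1.466]
  turn units [-0.852 -7.46  -2.054] then shift [ 0.226 -4.669  1.844]
```

>>> {"op": "apply_moves", "data": {"steps": [0,0,0,-0.085,-0.746,-0.205,100,0,0,0,-0.085,-0.746,-0.205,100,0,0,0,-0.085,-0.746,-0.205,100,0,0,0,-0.085,-0.746,-0.205,100,0,0,0,-0.085,-0.746,-0.205,100,0,0,0,-0.085,-0.746,-0.205,100,0,0,0,-0.085,-0.746,-0.205,100,0,0,0,-0.085,-0.746,-0.205,100,0,0,0,-0.085,-0.746,-0.205,100,0,0,0,-0.085,-0.746,-0.205,100,0,0,0,0,0,0,100]}}

```text
t: 4.22
tool_pos: [0.4831, -0.1396, 0.2125]
orientation: [-0.007, 2.392, 0.034]
force: [-0.0, -0.2, -1.1]
opening: 0.0929
gripper_force: 0.0
```

```bash
python3 -c "
from go import *
go((.523,-.2545,.1215),TILT)"
```

```text
t 4.2167 tcp [ 0.483 -0.14   0.212] z [ 0.681  0.027 -0.732] y [-0.015  1.     0.023] q [-0.775 -0.892  2.462  0.595  1.085 -2.503] F [-0.022 -0.174 -1.127] open 0.09285945005636174 0.0
  shift units [ 1.072 -3.917  3.024]
  turn units [ 0.254 -0.346 -0.049] then shift [ 1.203 -3.83   3.086]
```

>>> {"op": "apply_moves", "data": {"steps": [0.2,-0.64,0.52,0,0,0,100,0.2,-0.64,0.52,0,0,0,100,0.2,-0.64,0.52,0,0,0,100,0.2,-0.64,0.52,0.12,-0.17,-0.02,100,0.2,-0.64,0.52,0.13,-0.17,-0.02,100,0.2,-0.64,0.52,0,0,0,100,0,0,0,0,0,0,100]}}

```text
t: 4.8
tool_pos: [0.5335, -0.2197, 0.1414]
orientation: [0.061, 2.411, -0.04]
force: [-0.4, -0.2, 0.1]
opening: 0.0927
gripper_force: 0.0
```

```bash
python3 -c "
from go import *
go((.6078,-.2545,.0367),TILT)"
```

```text
t 4.8 tcp [ 0.534 -0.22   0.141] z [ 0.666 -0.046 -0.745] y [ 0.055  0.998 -0.012] q [-0.77  -0.465  2.342  0.658  0.781 -2.653] F [-0.445 -0.193  0.063] open 0.09269006098404867 0.0
  shift units [ 0.447 -0.982  4.302]
  turn units [-0.444 -0.529 -0.303] then shift [ 0.717 -1.161  4.22 ]
```

>>> {"op": "apply_moves", "data": {"steps": [0,0,0,0,0,1,100,0,0,0,0,0,1,100,0,0,0,0,0,1,100,0,0,0,0,0,1,100,0,0,0,0,0,1,100,0,0,0,0,0,1,100,0,0,0,0,0,1,100,0,0,0,0,0,1,100,0,0,0,0,0,1,100,0,0,0,0,0,1,100,0,0,0,0,0,1,100,0,0,0,0,0,1,100]}}

```text
t: 5.8
tool_pos: [0.5334, -0.2191, 0.1444]
orientation: [1.51, 1.966, 0.528]
force: [-0.6, -0.2, 0.3]
opening: 0.0929
gripper_force: 0.0
```

>>> {"op": "apply_moves", "data": {"steps": [0,0,0,0,0,1,100,0,0,0,0,0,1,100,0,0,0,0,0,1,100,0,0,0,0,0,1,100,0,0,0,0,0,1,100,0,0,0,0,0,1,100,0,0,0,0,0,1,100,0,0,0,0,0,1,100,0,0,0,0,0,1,100,0,0,0,0,0,1,100,0,0,0,0,0,1,100,0,0,0,0,0,1,100]}}

```text
t: 6.8
tool_pos: [0.5334, -0.2192, 0.1444]
orientation: [2.608, 0.771, 0.98]
force: [0.0, -0.7, -0.3]
opening: 0.0932
gripper_force: 0.0
```

```bash
python3 -c "
from go import *
go((.537,-.2545,.1075),FLIP)"
```

```text
t 6.8 tcp [ 0.533 -0.219  0.144] z [ 0.669 -0.046 -0.742] y [ 0.389 -0.829  0.402] q [-0.771 -0.474  2.344  0.659  0.785 -0.135] F [ 0.02  -0.689 -0.342] open 0.09317706858325873 0.0
  shift units [-1.24   0.529  1.049]
  turn units [0.278 0.614 5.666] then shift [-0.785  1.178  0.957]
```

>>> {"op": "apply_moves", "data": {"steps": [0,0,0,0.046,0.102,0.944,100,0,0,0,0.046,0.102,0.944,100,0,0,0,0.046,0.102,0.944,100,0,0,0,0.046,0.102,0.944,100,0,0,0,0.046,0.102,0.944,100,0,0,0,0.046,0.102,0.944,100,-0.26,0.39,0.32,0,0,0,100,-0.26,0.39,0.32,0,0,0,100,-0.26,0.4,0.32,0,0,0,100,0,0,0,0,0,0,100]}}

```text
t: 7.63
tool_pos: [0.5367, -0.2554, 0.1052]
orientation: [2.903, 0.006, 1.199]
force: [-0.6, 0.1, -0.6]
opening: 0.0932
gripper_force: 0.0
```

```bash
python3 -c "
from go import *
go((.6078,-.2545,.0367),FLIP)"
```

```text
t 7.6333 tcp [ 0.537 -0.255  0.105] z [ 0.706  0.001 -0.709] y [ 0.003 -1.     0.002] q [-0.896 -0.275  2.305  0.897  0.783  0.116] F [-0.564  0.082 -0.625] open 0.09322672844674401 0.0
  shift units [ 0.069 -0.027  3.291]
  turn units [-0.008  0.021  0.034] then shift [ 0.061 -0.03   3.291]
```

>>> {"op": "apply_moves", "data": {"steps": [0.01,0,0.55,0,0,0,100,0.01,0,0.55,0,0,0,100,0.01,0,0.55,0,0,0,100,0.01,0,0.55,0,0,0,100,0.01,0,0.55,0,0,0,100,0.01,0,0.54,0,0,0,100,0,0,0,0,0,0,100]}}

```text
t: 8.22
tool_pos: [0.6093, -0.2534, 0.0375]
orientation: [-2.902, -0.009, -1.201]
force: [-0.3, 0.3, 0.7]
opening: 0.0928
gripper_force: 0.0
```

```bash
python3 -c "
from go import *
a=eyes.read_camera('scene')[:,:,::-1];b=eyes.read_camera('top')[:,:,::-1]
f=lambda i:cv2.resize(i,(400,400),interpolation=2)
cv2.imwrite('pics/g.png',np.hstack([f(a[200:320,160:280]),f(b[160:250,315:405])]))
go((.6078,-.2545,.0367),FLIP)"
```

```text
t 8.3167 tcp [ 0.609 -0.254  0.039] z [ 0.707  0.002 -0.707] y [ 0.005 -1.     0.003] q [-0.761  0.047  2.167  1.082  0.586 -0.031] F [-0.554 -0.501 -0.291] open 0.09300997807518412 0.0
  shift units [-0.066  0.011  0.029]
  turn units [-0.015  0.001  0.051] then shift [-0.066  0.012  0.029]
```

View pics/g.png

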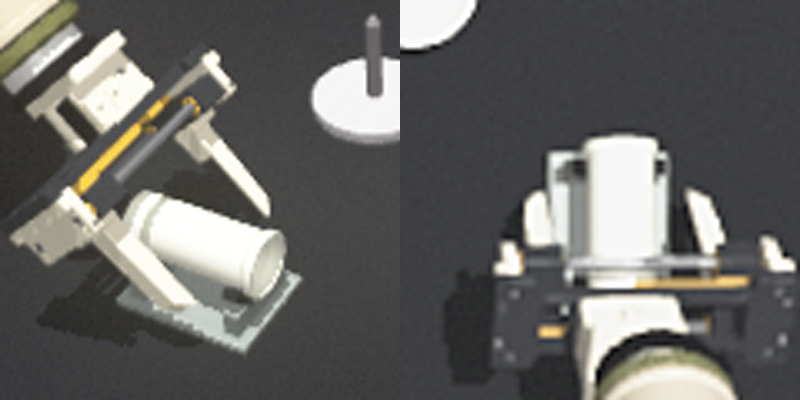

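The fingers straddle the middle of the cylinder, one on each side, clear of the rests (left crop: tips about (185,305) and (265,210)). I'll close now.

>>> {"op": "apply_moves", "data": {"steps": [0,0,0,0,0,0,30,0,0,0,0,0,0,30,0,0,0,0,0,0,30,0,0,0,0,0,0,30,0,0,0,0,0,0,30,0,0,0,0,0,0,30,0,0,0,0,0,0,30,0,0,0,0,0,0,30], "grip_force": 25}}

```text
t: 8.98
tool_pos: [0.6081, -0.2555, 0.0378]
orientation: [2.9, 0.006, 1.201]
force: [0.2, -1.3, 0.1]
opening: 0.0448
gripper_force: 21.2
```

>>> {"op": "apply_moves", "data": {"steps": [0.2,0,-0.2,0,0,0,30,0.4,0,-0.4,0,0,0,30,0.5,0,-0.5,0,0,0,30,0.5,0,-0.5,0,0,0,30,0.5,0,-0.5,0,0,0,30,0.5,0,-0.5,0,0,0,30,0.4,0,-0.4,0,0,0,30,0.3,0,-0.3,0,0,0,30,0.2,0,-0.2,0,0,0,30,0,0,0,0,0,0,30]}}

```text
t: 9.82
tool_pos: [0.609, -0.2555, 0.1888]
orientation: [2.897, 0.008, 1.204]
force: [-0.3, -0.3, -1.4]
opening: 0.0442
gripper_force: 25.0
```

```bash
python3 -c "
from go import *
go((.612,-.003,.2),FLIP)"
```

```text
t 9.8167 tcp [ 0.609 -0.256  0.189] z [ 0.709 -0.002 -0.706] y [ 0.003 -1.     0.006] q [-0.761 -0.24   2.109  0.75   0.797  0.396] F [-0.325 -0.28  -1.382] open 0.044151032899568454 24.953102823346853
  shift units [ 0.388 -8.415 -0.211]
  turn units [ 0.021 -0.019  0.059] then shift [ 0.335 -8.417 -0.194]
```

>>> {"op": "apply_moves", "data": {"steps": [0.03,-0.3,-0.02,0,0,0,30,0.03,-0.6,-0.02,0,0,0,30,0.03,-0.8,-0.02,0,0,0,30,0.03,-0.9,-0.02,0,0,0,30,0.03,-0.9,-0.02,0,0,0,30,0.03,-0.9,-0.02,0,0,0,30,0.03,-0.9,-0.02,0,0,0,30,0.03,-0.9,-0.02,0,0,0,30,0.03,-0.9,-0.02,0,0,0,30,0.03,-0.7,0,0,0,0,30,0.03,-0.4,0,0,0,0,30,0.03,-0.2,0,0,0,0,30]}}

```text
t: 10.82
tool_pos: [0.61, 0.0002, 0.1943]
orientation: [2.904, 0.01, 1.197]
force: [0.2, -1.5, -1.3]
opening: 0.0441
gripper_force: 25.0
```

>>> {"op": "apply_moves", "data": {"steps": [0,0,0,0,0,-0.4,30,0,0,0,0,0,-0.8,30,0,0,0,0,0,-1,30,0,0,0,0,0,-1,30,0,0,0,0,0,-1,30,0,0,0,0,0,-1,30,0,0,0,0,0,-1,30,0,0,0,0,0,-1,30,0,0,0,0,0,-1,30,0,0,0,0,0,-1,30,0,0,0,0,0,-1,30,0,0,0,0,0,-1,30]}}

```text
t: 11.82
tool_pos: [0.6101, -0.002, 0.1941]
orientation: [2.132, 1.432, 0.879]
force: [-0.3, 0.8, -1.3]
opening: 0.044
gripper_force: 25.0
```

>>> {"op": "apply_moves", "data": {"steps": [0,0,0,0,0,-1,30,0,0,0,0,0,-1,30,0,0,0,0,0,-1,30,0,0,0,0,0,-1,30,0,0,0,0,0,-1,30,0,0,0,0,0,-1,30,0,0,0,0,0,-1,30,0,0,0,0,0,-1,30,0,0,0,0,0,-1,30,0,0,0,0,0,-1,30,0,0,0,0,0,-1,30,0,0,0,0,0,-1,30]}}

```text
t: 12.82
tool_pos: [0.6101, -0.0019, 0.1942]
orientation: [0.821, 2.241, 0.339]
force: [0.2, -0.5, -1.5]
opening: 0.0443
gripper_force: 25.0
```

```bash
python3 -c "
from go import *
go((.613,-.003,.2),TILT)"
```

```text
t 12.8167 tcp [ 0.61  -0.002  0.194] z [ 0.705  0.001 -0.71 ] y [0.458 0.763 0.455] q [-0.156 -0.537  2.313  0.196  0.599 -1.142] F [ 0.169 -0.52  -1.525] open 0.044336541121955536 24.95209274813533
  shift units [-0.18   0.106 -0.07 ]
  turn units [-0.007 -0.035 -6.707] then shift [-0.206 -0.035 -0.069]
```

>>> {"op": "apply_moves", "data": {"steps": [0,0,0,0,0,-0.95,30,0,0,0,0,0,-0.95,30,0,0,0,0,0,-0.95,30,0,0,0,0,0,-0.95,30,0,0,0,0,0,-0.95,30,0,0,0,0,0,-0.95,30,0,0,0,0,0,-0.6,30,0,0,0,0,0,-0.4,30,-0.1,0,0,0,0,0,30,-0.1,0,-0.05,0,0,0,30,0,0,0,0,0,0,30,0,0,0,0,0,0,30]}}

```text
t: 13.82
tool_pos: [0.6146, -0.0026, 0.2021]
orientation: [0.008, 2.356, 0.003]
force: [0.2, 0.7, -0.1]
opening: 0.0441
gripper_force: 25.0
```

```bash
python3 -c "
from go import *
a=eyes.read_camera('scene')[:,:,::-1];b=eyes.read_camera('top')[:,:,::-1]
for th in('cylinder_center','cylinder_mouth','cylinder_base','tall_peg_tip','tall_peg_foot'):
    u={}
    for n in('scene','top'):
        r=eyes.place_of(n,th)[:1]
        if r:u[n]=r[0]['xy'];print(th,n,r[0]['conf'],r[0]['xy'])
    if len(u)==2:print('  ',*tri('scene',u['scene'],'top',u['top']))
f=lambda i:cv2.resize(i,(400,400),interpolation=2)
cv2.imwrite('pics/i.png',np.hstack([f(a[130:250,210:330]),f(b[165:255,233:323])]))
go((.613,-.003,.2),TILT)"
```

```text
cylinder_center scene 0.56 [270.4, 159.8]
cylinder_center top 0.78 [277.0, 199.7]
   [0.599 0.003 0.228] 0.000512825939264306
cylinder_mouth scene 0.83 [269.2, 182.6]
cylinder_mouth top 0.71 [279.2, 201.9]
   [ 0.601 -0.005  0.165] 0.005774813579364619
cylinder_base scene 0.81 [268.3, 143.3]
cylinder_base top 0.72 [276.8, 193.4]
   [0.602 0.001 0.277] 0.012387903488921765
tall_peg_tip scene 0.76 [273.0, 205.4]
tall_peg_tip top 0.43 [279.5, 206.2]
   [ 0.604 -0.004  0.091] 0.004660456969152005
tall_peg_foot scene 0.92 [271.6, 224.3]
tall_peg_foot top 0.42 [280.7, 210.9]
   [ 0.599 -0.008  0.027] 0.005721697969352101
t 14.4167 tcp [ 0.615 -0.003  0.202] z [ 0.707 -0.001 -0.707] y [0.005 1.    0.004] q [-0.155 -0.532  2.297  0.192  0.606 -1.833] F [-0.496 -0.331 -1.663] open 0.043837837613135595 24.953178763389587
  shift units [ 0.087 -0.005  0.015]
  turn units [-0.007 -0.002 -0.056] then shift [ 0.088 -0.005  0.015]
```

View pics/i.png

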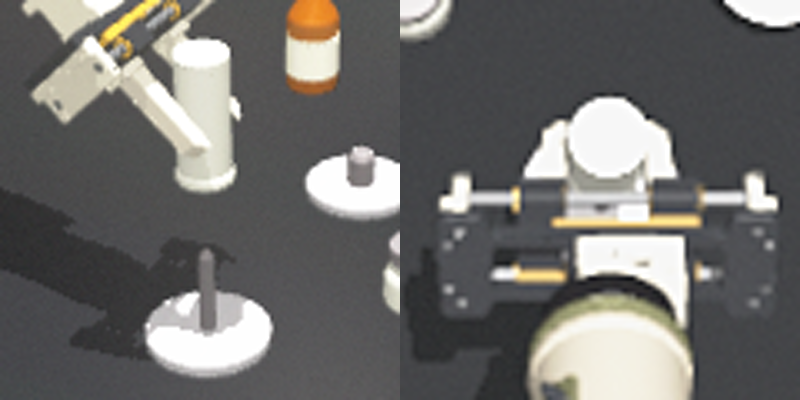

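The cylinder hangs upright, mouth down, straight above the tall peg (scene crop: mouth at (205,180), peg tip at (207,252)). The network points agree to within a few mm, so I'll lower it about 130 mm and then creep.

>>> {"op": "apply_moves", "data": {"steps": [0.2,0,0.2,0,0,0,30,0.3,0,0.3,0,0,0,30,0.3,0,0.3,0,0,0,30,0.3,0,0.3,0,0,0,30,0.2,0,0.2,0,0,0,30,0,0,0,0,0,0,30]}}

```text
t: 14.92
tool_pos: [0.6128, -0.0023, 0.1432]
orientation: [0.007, 2.361, 0.003]
force: [0.7, 0.7, -2.4]
opening: 0.0439
gripper_force: 25.0
```

>>> {"op": "apply_moves", "data": {"steps": [0.2,0,0.2,0,0,0,30,0.3,0,0.3,0,0,0,30,0.3,0,0.3,0,0,0,30,0.3,0,0.3,0,0,0,30,0.3,0,0.3,0,0,0,30,0.2,0,0.2,0,0,0,30,0.1,0,0.1,0,0,0,30,0,0,0,0,0,0,30]}}

```text
t: 15.58
tool_pos: [0.614, -0.0023, 0.0738]
orientation: [0.007, 2.358, 0.002]
force: [-0.7, 0.6, -0.2]
opening: 0.044
gripper_force: 25.0
```

```bash
python3 -c "
from go import *
go((.6145,-.003,.060),TILT)"
```

```text
t 15.5833 tcp [ 0.614 -0.002  0.074] z [ 0.706 -0.    -0.708] y [0.005 1.    0.004] q [-0.154 -0.285  2.382  0.39   0.287 -2.05 ] F [-0.697  0.576 -0.153] open 0.04399677123402687 24.95308605954051
  shift units [ 0.314 -0.025  0.336]
  turn units [-0.005 -0.016 -0.057] then shift [ 0.315 -0.024  0.336]
```

>>> {"op": "apply_moves", "data": {"steps": [0.08,0,0.08,0,0,0,30,0.08,0,0.08,0,0,0,30,0.08,0,0.08,0,0,0,30,0.05,0,0.05,0,0,0,30,0.03,0,0.03,0,0,0,30,0,0,0,0,0,0,30]}}

```text
t: 16.08
tool_pos: [0.6143, -0.0023, 0.0609]
orientation: [0.007, 2.357, 0.002]
force: [0.7, 0.5, -0.8]
opening: 0.0437
gripper_force: 25.0
```

>>> {"op": "apply_moves", "data": {"steps": [0.02,0,0.02,0,0,0,30,0.02,0,0.02,0,0,0,30,0.02,0,0.02,0,0,0,30,0,0,0,0,0,0,30]}}

```text
t: 16.42
tool_pos: [0.6144, -0.0023, 0.0586]
orientation: [0.007, 2.357, 0.002]
force: [0.1, 0.1, -0.5]
opening: 0.0444
gripper_force: 25.0
```

>>> {"op": "apply_moves", "data": {"steps": [0.02,0,0.02,0,0,0,30,0.02,0,0.02,0,0,0,30,0.02,0,0.02,0,0,0,30,0,0,0,0,0,0,30]}}

```text
t: 16.75
tool_pos: [0.6143, -0.0023, 0.0559]
orientation: [0.007, 2.357, 0.002]
force: [0.7, 0.1, -1.8]
opening: 0.044
gripper_force: 25.0
```

>>> {"op": "apply_moves", "data": {"steps": [0.02,0,0.02,0,0,0,30,0.02,0,0.02,0,0,0,30,0,0,0,0,0,0,30]}}

```text
t: 17.0
tool_pos: [0.6144, -0.0023, 0.0543]
orientation: [0.007, 2.357, 0.002]
force: [0.2, -0.2, -0.9]
opening: 0.044
gripper_force: 25.0
```

>>> {"op": "apply_moves", "data": {"steps": [0.02,0,0.02,0,0,0,30,0,0,0,0,0,0,30]}}

```text
t: 17.17
tool_pos: [0.6144, -0.0023, 0.0535]
orientation: [0.007, 2.357, 0.002]
force: [0.1, -1.0, -1.0]
opening: 0.0442
gripper_force: 25.0
```

>>> {"op": "apply_moves", "data": {"steps": [0.02,0,0.02,0,0,0,30,0,0,0,0,0,0,30]}}

```text
t: 17.33
tool_pos: [0.6144, -0.0023, 0.0526]
orientation: [0.007, 2.357, 0.002]
force: [-0.4, -0.6, -1.4]
opening: 0.0441
gripper_force: 25.0
```

>>> {"op": "apply_moves", "data": {"steps": [0.02,0,0.02,0,0,0,30,0,0,0,0,0,0,30]}}

```text
t: 17.5
tool_pos: [0.6144, -0.0023, 0.0518]
orientation: [0.007, 2.357, 0.002]
force: [0.3, -0.8, -0.4]
opening: 0.0441
gripper_force: 25.0
```

>>> {"op": "apply_moves", "data": {"steps": [0.015,0,0.015,0,0,0,30,0,0,0,0,0,0,30]}}

```text
t: 17.67
tool_pos: [0.6145, -0.0023, 0.0513]
orientation: [0.007, 2.356, 0.002]
force: [0.1, -0.0, -0.7]
opening: 0.0442
gripper_force: 25.0
```

```bash
python3 -c "
from go import *
a=eyes.read_camera('scene')[:,:,::-1]
cv2.imwrite('pics/j.png',cv2.resize(a[165:255,225:315],(540,540),interpolation=2))
for th in('cylinder_mouth','cylinder_base'):
    for n in('scene',):
        r=eyes.place_of(n,th)[:1]; print(th,r, proj(n,(.601,-.003,.012 if 'm' in th[9:] else .122)))
go()"
```

```text
cylinder_mouth [{'xy': [276.0, 225.7], 'conf': 0.63}] [272.138 228.009]
cylinder_base [{'xy': [273.4, 196.2], 'conf': 0.9}] [271.141 195.624]
t 17.8167 tcp [ 0.614 -0.002  0.051] z [ 0.707 -0.001 -0.707] y [0.005 1.    0.004] q [-0.154 -0.221  2.384  0.499  0.227 -2.163] F [ 0.385  0.221 -0.569] open 0.04402708756750914 24.952727369964123
```

View pics/j.png

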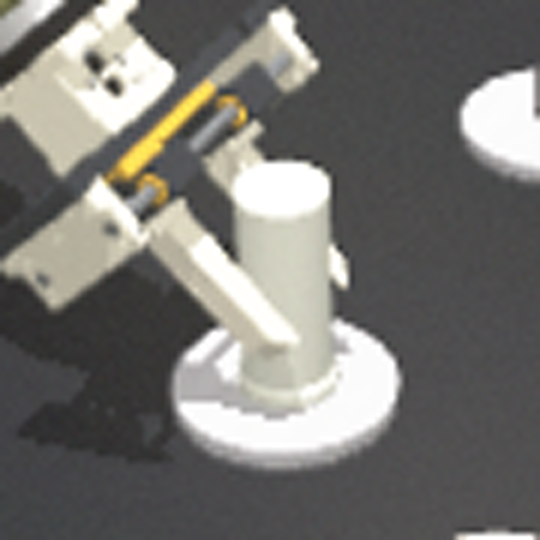

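The cylinder is over the tall peg, centred on the foot, with its rim at about (290,395) in the crop. It's nearly touching, so I'll keep creeping until the force shows contact.

>>> {"op": "apply_moves", "data": {"steps": [0.02,0,0.02,0,0,0,30,0,0,0,0,0,0,30]}}

```text
t: 17.98
tool_pos: [0.6151, -0.0023, 0.0513]
orientation: [0.007, 2.355, 0.002]
force: [-2.7, 2.1, 3.9]
opening: 0.044
gripper_force: 25.0
```

>>> {"op": "apply_moves", "data": {"steps": [0.02,0,0.02,0,0,0,30,0,0,0,0,0,0,30]}}

```text
t: 18.15
tool_pos: [0.6158, -0.0023, 0.0514]
orientation: [0.007, 2.353, 0.002]
force: [-6.9, 1.4, 9.7]
opening: 0.0439
gripper_force: 25.0
```

>>> {"op": "apply_moves", "data": {"steps": [-0.02,0,-0.02,0,0,0,30,0,0,0,0,0,0,30,0,0,0,0,0,0,49,0,0,0,0,0,0,51,0,0,0,0,0,0,53,0,0,0,0,0,0,60,0,0,0,0,0,0,75,0,0,0,0,0,0,95,0,0,0,0,0,0,95,0,0,0,0,0,0,95]}}

```text
t: 18.98
tool_pos: [0.6144, -0.0023, 0.0504]
orientation: [0.007, 2.357, 0.002]
force: [0.0, 1.0, 0.1]
opening: 0.0779
gripper_force: 0.0
```

>>> {"op": "apply_moves", "data": {"steps": [0,0,-0.2,0,0,0,95,0,0,-0.4,0,0,0,95,0,0,-0.5,0,0,0,95,0,0,-0.5,0,0,0,95,0,0,-0.5,0,0,0,95,0,0,-0.5,0,0,0,95,0,0,-0.3,0,0,0,95,0,0,0,0,0,0,95]}}

```text
t: 19.65
tool_pos: [0.5665, -0.0026, 0.1175]
orientation: [0.007, 2.362, 0.001]
force: [0.5, -0.5, -0.4]
opening: 0.0886
gripper_force: 0.0
```

```bash
python3 -c "
from go import *
a=eyes.read_camera('scene')[:,:,::-1];b=eyes.read_camera('top')[:,:,::-1]
f=lambda i:cv2.resize(i,(400,400),interpolation=2)
cv2.imwrite('pics/k.png',np.hstack([f(a[165:255,225:315]),f(b[165:255,233:323])]))
go()"
```

```text
t 19.75 tcp [ 0.565 -0.002  0.115] z [ 0.7   -0.001 -0.714] y [0.004 1.    0.003] q [-0.178 -0.59   2.497  0.269  0.482 -1.933] F [-0.167 -0.591 -0.228] open 0.0887452659898368 0.0
```

View pics/k.png

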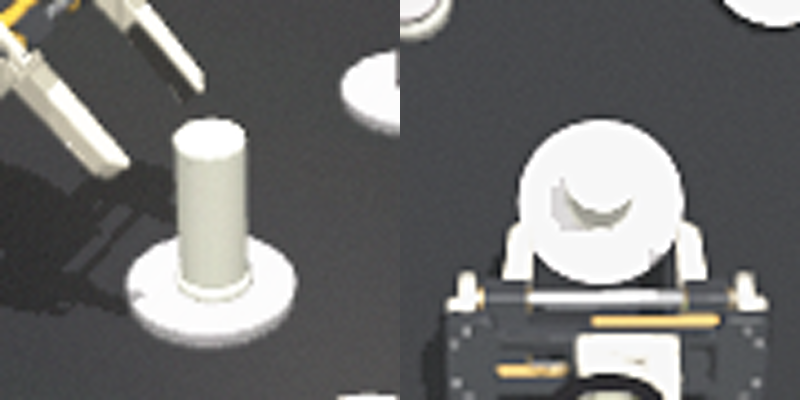

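The cylinder stands upright on the tall peg's foot, with its top at (210,138) and rim at (215,280) in the scene crop. The fingers are well clear of it. q3 is close to its limit (2.497), but the arm is holding still, so I'll hand in.

```bash
python3 -c "
from plant import robot
print(robot.close_job())"
```

```text
the job is handed in; nothing more can be done
None
```

The cylinder stands mouth down over the tall peg with its rim on the foot, released and clear of the gripper, and the job was handed in at about 20 s; the interface returned no verdict.

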